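Setup key: insert, turn, press to the stop and hold

ROBOT

A 6-joint arm with a two-finger parallel gripper is mounted at the origin on the work surface. World frame = base frame: x ahead of the robot, y to its left, z up, the work surface at z = 0. Lengths are in m, angles in rad, forces in N, time in s.
With the tool pointing down it reaches from about 0.225 to 0.875 m from the base axis. Payload 3.4 kg.
Tool frame: the origin (TCP) lies at the very end of the fingers, on their centre line; the grasp point (between the pads) lies 19 mm behind it; z points along the fingers, y is the line along which they close (so a half turn about z gives the same grasp; the last joint's range is limited). The gripper opens to 85 mm and grips with 20 to 120 N. Pads are 22 mm wide; open, the fingers measure 114 mm over their backs; the gripper's body (76 mm by 85 mm) begins 54 mm behind the grasp point. The pads swing forward as they close: fully open they stand 13 mm farther back than shut.
Start: joints at [1.054, 0.276, 1.505, -0, 1.361, -0.121], TCP at [0.222, 0.531, 0.231] pointing down, gripper open.
Joint ranges: [-2.89, 2.89], [-0.75, 2.08], [0.22, 2.7], [-1.18, 4.32], [0.11, 2.71], [-2.7, 2.7]. Speed limits (rad/s): [2.57, 2.57, 3.14, 3.14, 3.14, 3.14].

INTERFACE

Orientations are given as a unit quaternion [w, x, y, z].
In Python, from rig import get_state, optics, sign_off gives the robot as it stands.
- The arm moves only by the tool send_rows, never from a script. Its argument "increments" is a list of rows, each an object with "gripper": the gripper's target within -1 to 1 (shut at 1, half-way at 0, fully open at -1); "linear": the shift along the world's x, y, z in m, a list of three; "delta_rot": the turn, a rotation vector about the world's x, y, z in rad, a list of three. In form: [{"gripper": gripper, "linear": [dx, dy, dz], "delta_rot": [rx, ry, rz]}, ...]. A call has 1 to 8 rows; each row is the pose to reach, as a shift and turn from the pose commanded when the call began; what a row does not reach only later rows make up. A row lasts 1/10 s, in which the tool goes at most 50 mm and 8.59 degrees, less where a joint would pass 70% of its speed; a pose out of reach is approached as far as the arm can. A call with a gripper value outside its range is refused whole. The fingers move at their own pace and stop on an object; "newtons" is the grip in N (left out, the last holds). Time passes only in rows, so rows that repeat a pose let the fingers close. It gives the time, the measured TCP pose, the force, the opening and the grip force at its end, in the units of the state.
- get_state(): the state, without advancing time (a new reading comes with each control period).
- optics.get_image(name): name is "scene" or "top"; returns a dict with "pixels" (384x512x3 uint8, blue, green, red), "K" (3x3 intrinsics, pixels), "rvec" (rotation vector, rad) and "tvec" (3), from world to camera coordinates, as OpenCV has them. Camera axes: x right, y down, z forward; pixel columns grow to the right and rows downward; lengths in m; the calibration is good to about 2 mm. A picture is of the moment at which its call begins. There is no depth.
- sign_off(): hands the job in; it is judged then, once.
The state is a dict: "clock": time; "qpos": joint angles; "qd": joint speeds; "effort": joint torques, N m; "position": TCP position; "ee_rot": TCP orientation; "contact_force": force on the tool from outside, world axes, zero at the start; "moment": the same for the moment, N m; "width": finger opening in m; "gripper_force": force on a finger pad.
Only numpy, scipy, OpenCV 4.12 (cv2) and the standard library are available. Lean on these libraries where they do the work, as an engineer would, in place of code of your own. Each camera call takes 0.05 s, during which the arm holds its last target. There are 200 camera calls.

TASK

Take the flat-handled key out of the wooden rack, put it fully into the square hole of the sprung barrel on the grey switch box, and turn it clockwise (seen from above) to the barrel's end stop while the barrel is still up. Then press the key down against the spring until its flange meets the steel collar, and finish while still holding it pressed firmly against the collar, without ramming it. Leave the round-knobbed pin in the rack and the can, bearing and wrench where they are.

Things in the scene. Friction and masses are not known exactly. Their poses are not given: they have to be found in the camera images.
- key: setup key, upright in one hole of the rack (flange on the rack's top, origin 10 mm above the bench, 1.5 mm play each way), 80 mm tall, 0.1 to 0.2 kg. Origin: centre of the shank's foot, z up. Square steel shank 12 x 12 mm (sides along x, y), z 0 to 30 mm, foot narrowed to 8.5 mm over 3 mm; round flange 56 mm diameter, z 30 to 36; flat handle above
- key_handle (a point): middle of the key's flat black handle, on the key's axis 60 mm above its foot, axes as the key's: 44 mm long along x, 10 mm thick along y (pinch it so), from 36 mm (flange top) to 80 mm above the foot
- keyhole (a point): centre of the square hole's mouth in the barrel's top; sinks and turns with the barrel, z up. Hole through the 36 mm long, 38 mm wide brass barrel, 13.6 mm square, 2 mm chamfer, sides along x, y: the shank fits in any quarter turn, 0.14 rad slack. Fully in, the flange lies on the barrel (key origin 30 mm below here). At rest 88 mm above the bench, 12 mm proud of the collar
- turn (a joint): turn of the barrel in its box, rad: starts between 0 and 0.25, grows clockwise seen from above, end stop at 1.3; light friction (0.08 N m) keeps it where it is left
- press (a joint): how far the barrel is pressed down, m: 0 is up; the spring needs about 6 N to start moving and 3 N more (250 N/m) at 12 mm, where the barrel is flush with the collar; it springs back up when let go
- collar: fixed steel ring round the barrel on top of the switch box, the hard stop: 68 mm outside and 40 mm inside diameter, 6 mm high, its top 76 mm above the bench. Origin: on the barrel's axis at the ring's underside, 70 mm above the bench. The key's flange overlaps it all round
- station: the grey switch box fixed on the bench, 110 x 110 x 70 mm, origin at the centre of its underside, barrel in the middle of its top; its foot reaches 65 mm from the centre along x
- rack: fixed wooden rack block, 70 (x) x 170 (y) x 40 mm, origin at the centre of its underside; two 15 mm square holes at y = -50 and +50 mm, right through; the key stands in one, the pin in the other
- pin: locating pin in the other hole of the rack, with a round black knob of 36 mm diameter instead of a flat handle, 72 mm tall, origin at its foot; to be left there
- can: a spray-can-like tin, 64 mm diameter, 110 mm tall, standing on the bench beyond the work, origin at the centre of its underside; leave alone
- bearing: a steel bearing ring, 72 mm diameter, 20 mm high, lying on the bench beyond the work, origin at the centre of its underside; leave alone
- wrench: a wrench lying on the bench to the robot's right; leave alone
Things that resemble listed ones, but are neither listed nor needed, are in the scene too. Leave any orange, red or turquoise look-alike of the key alone.

How it is judged:
By the outcome, as a careful person would: the job done as asked, in the order asked, and still so for the second after the job is handed in, while the arm keeps its last pose, push and grip.
It also fails if it takes over 54 s, if anything falls off the work surface, if the arm or the gripper's body presses on something with over 40 N, if the wrist force passes 120 N, or if a joint passes its speed limit or range.

## Working session

There is one attempt and no reset: what is moved stays moved. The work goes in short steps, Python scripts to look and compute and a tool call to move; the robot and the scene stay as the last step left them, time stands still between calls to the robot, and variables do not carry over. Pictures are saved under pics/ and viewed, at most 10 in all, crops included, and the job is handed in when it is done.

Besides the shell and the picture viewer there is one more tool, called after "Call:" as name(argument=value, ...) on one line, values as JSON. send_rows: Moves the arm, as the interface text tells. Its arguments: {"type":"object","properties":{"increments":{"type":"array"},"newtons":{"type":"number"}},"required":["increments"]}

```bash
mkdir -p pics && cat > h.py <<'E'
import numpy as np, cv2
from rig import get_state, optics, sign_off
def cam(n):
    d=optics.get_image(n); K=np.array(d["K"],float); R=cv2.Rodrigues(np.array(d["rvec"],float))[0]; t=np.array(d["tvec"],float).ravel()
    return np.array(d["pixels"],np.uint8),K,R,t
def ray(c,uv):
    _,K,R,t=c; o=-R.T@t; v=R.T@np.linalg.solve(K,[uv[0],uv[1],1.]); return o,v
def onz(c,uv,z):
    o,v=ray(c,uv); return o+v*(z-o[2])/v[2]
def tri(c1,p1,c2,p2):
    o,v=ray(c1,p1);q,w=ray(c2,p2); s=np.linalg.lstsq(np.c_[v,-w],q-o,rcond=None)[0]
    a=o+v*s[0];b=q+w*s[1]; return (a+b)/2,np.linalg.norm(a-b)
def proj(c,P):
    _,K,R,t=c; x=K@(R@np.array(P,float)+t); return x[:2]/x[2]
E
python3 - <<'E'
from h import *
for n in("scene","top"):
    c=cam(n); cv2.imwrite(f"pics/{n}0.png",c[0]); print(n,c[1].round(1).tolist(),(-c[2].T@c[3]).round(3))
s=get_state(); print(s)
E
```

```text
scene [[413.8, 0.0, 257.1], [0.0, 413.8, 195.7], [0.0, 0.0, 1.0]] [1.264 0.258 1.001]
top [[388.6, 0.0, 256.0], [0.0, 388.6, 192.0], [0.0, 0.0, 1.0]] [ 0.45  -0.11   1.175]
{'clock': 0.1, 'qpos': array([ 1.05400174e+00,  2.76551736e-01,  1.50603652e+00,  1.36485546e-05,
        1.36068743e+00, -1.20987432e-01]), 'qd': array([-0.00184206, -0.00094546, -0.00233398,  0.00071023, -0.0012539 ,
       -0.0010383 ]), 'effort': array([ 2.60475041e-03, -4.17698550e+01, -2.46405029e+01,  1.01016079e-05,
        5.80936525e-03,  1.51847166e-05]), 'position': array([0.22144863, 0.53012779, 0.23050286]), 'ee_rot': array([-2.70163933e-04,  1.96615592e-01,  9.80480291e-01, -7.96999577e-04]), 'contact_force': array([-0.43275161,  0.4347227 , -0.11411856]), 'moment': array([-0.00176654,  0.03767799,  0.02980995]), 'gripper_force': 0.0, 'width': 0.08558098806341344}
```

View pics/scene0.png

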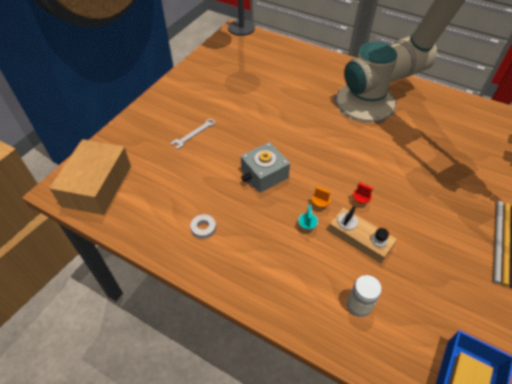

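View pics/top0.png

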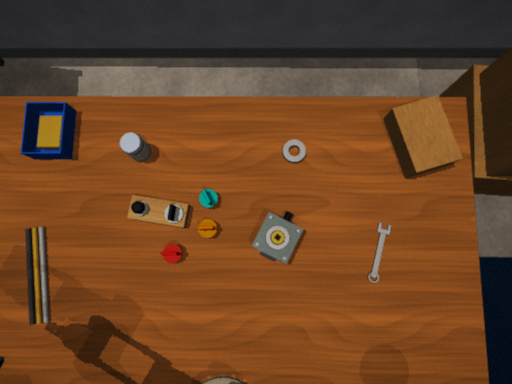

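The scene view shows the rack at about (362,236) with a flat black handle at (350,215) and a round knob at (381,237). The station is at (265,167). In the top view the rack is at (158,211), with the handle at (174,213), the knob at (138,208) and the station at (278,237).

Candidates for the key: the black flat handle in the rack at top (174,213), and look-alikes in turquoise (208,199), orange (207,228) and red (172,253). The black one fits, because it is the flat black handle standing in the wooden rack. I'll confirm it in one enlarged crop.

```bash
python3 - <<'E'
from h import *
t=cv2.imread("pics/top0.png"); s=cv2.imread("pics/scene0.png")
f=lambda im,u,v,w,h,k:cv2.resize(im[v:v+h,u:u+w],None,fx=k,fy=k,interpolation=cv2.INTER_CUBIC)
a=f(t,122,186,80,56,5);b=f(t,246,205,80,64,5)[:280];c=f(s,320,180,80,60,5)[:300];d=f(s,226,135,80,60,5)
cv2.imwrite("pics/crop.png",np.vstack([np.hstack([a,b]),np.hstack([c,d])]))
E
```

```text
(no output)
```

View pics/crop.png

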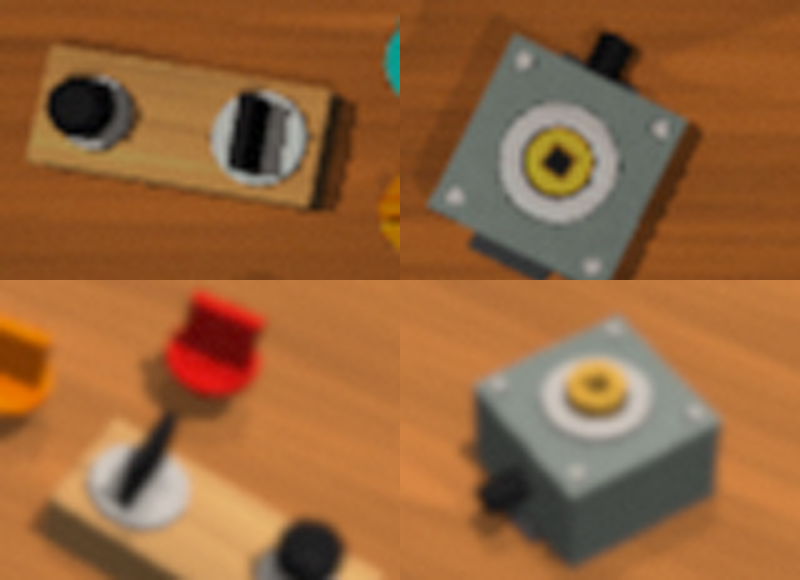

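The crop confirms it. The flat black handle on a steel flange stands in the rack at top (174,213) and scene (349,216), next to the round-knobbed pin. The barrel's dark square hole is at top (278,237), turned clockwise relative to the box. Next I'll measure both.

```bash
cat > m.py <<'E'
from h import *
U=6
def up(c,u,v,w,h):
    im=cv2.resize(c[0][v:v+h,u:u+w],None,fx=U,fy=U,interpolation=cv2.INTER_CUBIC)
    return im,cv2.cvtColor(im,cv2.COLOR_BGR2HSV),np.array([u,v])
def px(p,o): return (np.asarray(p,float)+.5)/U-.5+o
def blob(m,near=None):
    cs=[x for x in cv2.findContours(m.astype(np.uint8),cv2.RETR_EXTERNAL,cv2.CHAIN_APPROX_NONE)[0]]
    return max(cs,key=cv2.contourArea)
def ell(m,o):
    e=cv2.fitEllipse(cv2.convexHull(blob(m))); return px(e[0],o),np.array(e[1])/U
E
python3 - <<'E'
from m import *
T=cam("top");S=cam("scene")
# flange: bright, unsaturated
res={}
for n,c,kb,sb in(("top",T,(160,198,30,30),(248,208,60,60)),("scene",S,(334,200,28,34),(240,140,50,36))):
    im,h,o=up(c,*kb); m=(h[...,1]<70)&(h[...,2]>75); res[n+"fl"]=ell(m,o)
    b=(h[...,2]<65); b=cv2.morphologyEx(b.astype(np.uint8),cv2.MORPH_OPEN,np.ones((5,5))); cb=blob(b); r=cv2.minAreaRect(cb); res[n+"hd"]=(px(r[0],o),np.array(r[1])/U,r[2],px(cv2.boxPoints(r),o))
    im2,h2,o2=up(c,*sb); mb=(h2[...,1]>110)&(h2[...,2]>120)&(h2[...,0]>17)&(h2[...,0]<35); res[n+"br"]=ell(mb,o2)
    mc=((h2[...,1]<45)&(h2[...,2]>135))|mb; mc=cv2.morphologyEx(mc.astype(np.uint8),cv2.MORPH_OPEN,np.ones((25,25))); res[n+"co"]=ell(mc,o2)
    cv2.imwrite(f"pics/m_{n}.png",np.hstack([cv2.resize(x,(360,300)) for x in(np.dstack([m*255,b*255,b*0]).astype(np.uint8),np.dstack([mb*255,mc*255,mc*0]).astype(np.uint8))]))
for k,v in res.items(): print(k,[np.round(x,2).tolist() for x in v])
for k in("fl","br","co"): 
    P,e=tri(T,res["top"+k][0],S,res["scene"+k][0]); print(k,P.round(4),round(e,4))
print("fl z46",onz(T,res["topfl"][0],.046),onz(S,res["scenefl"][0],.046))
print("br z88",onz(T,res["topbr"][0],.088),onz(S,res["scenebr"][0],.088))
print("co z76",onz(T,res["topco"][0],.076),onz(S,res["sceneco"][0],.076))
q=[onz(T,p,.068) for p in res["tophd"][3]]; 
for i in range(4):
    d=q[(i+1)%4]-q[i]; print("edge",np.hypot(*d[:2]).round(4),np.arctan2(d[1],d[0]).round(3))
# wood rack top & grey box yaw
im,h,o=up(T,120,186,84,56)
m=(h[...,1]<150)&(h[...,0]>9)&(h[...,0]<26)&(h[...,2]>120); m=cv2.morphologyEx(m.astype(np.uint8),cv2.MORPH_CLOSE,np.ones((61,61)))
r=cv2.minAreaRect(blob(m)); q=[onz(T,p,.04) for p in px(cv2.boxPoints(r),o)]
print("rack",np.mean(q,0).round(4),[(np.hypot(*(q[(i+1)%4]-q[i])[:2]).round(4),np.arctan2(*(q[(i+1)%4]-q[i])[[1,0]]).round(3)) for i in range(4)])
im,h,o=up(T,246,205,62,64)
m=(h[...,1]<75)&(h[...,2]>85); m=cv2.morphologyEx(m.astype(np.uint8),cv2.MORPH_OPEN,np.ones((25,25)))
r=cv2.minAreaRect(blob(m)); q=[onz(T,p,.07) for p in px(cv2.boxPoints(r),o)]
print("box",np.mean(q,0).round(4),[(np.hypot(*(q[(i+1)%4]-q[i])[:2]).round(4),np.arctan2(*(q[(i+1)%4]-q[i])[[1,0]]).round(3)) for i in range(4)])
# hole
im,h,o=up(T,*( 268,227,20,20)); 
for th in (70,90,110):
    b=h[...,2]<th; n,l,st,ce=cv2.connectedComponentsWithStats(b.astype(np.uint8)); i=min(range(1,n),key=lambda i:np.hypot(*(ce[i]-60))); y,x=np.nonzero(l==i); z=(x-x.mean())-1j*(y-y.mean())
    m4=(z**4).sum(); a=np.angle(-m4)/4   # side direction (image, ccw)
    W=onz(T,px(ce[i],o),.088); W2=onz(T,px(ce[i]+[20*np.cos(a),-20*np.sin(a)],o),.088); d=W2-W
    print("hole",th,len(x)/U/U,W.round(4),"side yaw mod90",np.mod(np.arctan2(d[1],d[0]),np.pi/2).round(3),abs(m4)/(abs(z)**4).sum())
E
```

```text
Traceback (most recent call last):
  File "m.py", line 11, in ell
    e=cv2.fitEllipse(cv2.convexHull(blob(m))); return px(e[0],o),np.array(e[1])/U
                                    ~~~~^^^
  File "m.py", line 9, in blob
    return max(cs,key=cv2.contourArea)
ValueError: max() iterable argument is empty
```

```bash
cat > meas.py <<'E'
from m import *
T=cam("top");S=cam("scene")
res={}
for n,c,kb,sb in(("top",T,(160,198,30,30),(248,208,60,60)),("scene",S,(334,200,28,34),(240,140,50,36))):
    im,h,o=up(c,*kb); m=(h[...,1]<70)&(h[...,2]>75); res[n+"fl"]=ell(m,o)
    b=(h[...,2]<65); b=cv2.morphologyEx(b.astype(np.uint8),cv2.MORPH_OPEN,np.ones((5,5))); cb=blob(b); r=cv2.minAreaRect(cb); res[n+"hd"]=(px(r[0],o),np.array(r[1])/U,r[2],px(cv2.boxPoints(r),o))
    im2,h2,o2=up(c,*sb); mb=(h2[...,1]>110)&(h2[...,2]>120)&(h2[...,0]>17)&(h2[...,0]<35); res[n+"br"]=ell(mb,o2)
    mc=((h2[...,1]<40)&(h2[...,2]>145)).astype(np.uint8); k,l,st,ce=cv2.connectedComponentsWithStats(mc); res[n+"co"]=ell(l==1+np.argmax(st[1:,4]),o2)
    cv2.imwrite(f"pics/m_{n}.png",np.hstack([cv2.resize(x,(360,300)) for x in(im,np.dstack([m*255,b*255,b*0]).astype(np.uint8),im2,np.dstack([mb*255,mc*255,mc*0]).astype(np.uint8))]))
E
cat > meas2.py <<'E'
from meas import *
for k,v in res.items(): print(k,[np.round(x,2).tolist() for x in v])
for k in("fl","br","co"): 
    P,e=tri(T,res["top"+k][0],S,res["scene"+k][0]); print(k,P.round(4),round(e,4))
print("fl z46",onz(T,res["topfl"][0],.046),onz(S,res["scenefl"][0],.046))
print("br z88",onz(T,res["topbr"][0],.088),onz(S,res["scenebr"][0],.088))
print("co z76",onz(T,res["topco"][0],.076),onz(S,res["sceneco"][0],.076))
def sides(q): return [(np.hypot(*(q[(i+1)%4]-q[i])[:2]).round(4),np.arctan2(*(q[(i+1)%4]-q[i])[[1,0]]).round(3)) for i in range(2)]
print("handle",sides([onz(T,p,.068) for p in res["tophd"][3]]))
im,h,o=up(T,120,186,84,56)
m=(h[...,1]<150)&(h[...,0]>9)&(h[...,0]<26)&(h[...,2]>120); m=cv2.morphologyEx(m.astype(np.uint8),cv2.MORPH_CLOSE,np.ones((61,61)))
r=cv2.minAreaRect(blob(m)); q=[onz(T,p,.04) for p in px(cv2.boxPoints(r),o)]; print("rack",np.mean(q,0).round(4),sides(q))
im,h,o=up(T,246,205,62,64)
m=(h[...,1]<75)&(h[...,2]>85); m=cv2.morphologyEx(m.astype(np.uint8),cv2.MORPH_OPEN,np.ones((25,25)))
r=cv2.minAreaRect(blob(m)); q=[onz(T,p,.07) for p in px(cv2.boxPoints(r),o)]; print("box",np.mean(q,0).round(4),sides(q))
im,h,o=up(T,*( 268,227,20,20)); 
for th in (60,80,100):
    b=h[...,2]<th; n,l,st,ce=cv2.connectedComponentsWithStats(b.astype(np.uint8)); i=min(range(1,n),key=lambda i:np.hypot(*(ce[i]-60))); y,x=np.nonzero(l==i); z=(x-x.mean())-1j*(y-y.mean())
    m4=(z**4).sum(); a=np.angle(-m4)/4
    W=onz(T,px(ce[i],o),.088); d=onz(T,px(ce[i]+[20*np.cos(a),-20*np.sin(a)],o),.088)-W
    print("hole",th,len(x)/U/U,W.round(4),"yaw mod90",np.mod(np.arctan2(d[1],d[0]),np.pi/2).round(3),(abs(m4)/(abs(z)**4).sum()).round(3))
a,b=cv2.imread("pics/m_top.png"),cv2.imread("pics/m_scene.png"); cv2.imwrite("pics/m.png",cv2.resize(np.vstack([a,b]),(800,334)))
E
python3 meas2.py
```

```text
topfl [[173.44, 213.22], [18.61, 19.24]]
tophd [[171.76, 212.19], [6.92, 15.71], 9.78, [[167.01, 219.35], [169.68, 203.87], [176.5, 205.04], [173.84, 220.52]]]
topbr [[277.29, 236.92], [13.61, 13.86]]
topco [[277.13, 237.07], [22.95, 23.12]]
scenefl [[347.25, 220.92], [16.24, 20.27]]
scenehd [[348.88, 215.5], [4.31, 19.37], 35.22, [[341.53, 222.17], [352.7, 206.34], [356.22, 208.83], [345.05, 224.65]]]
scenebr [[264.82, 156.28], [10.58, 11.74]]
sceneco [[264.65, 158.84], [29.19, 50.19]]
fl [0.5675 0.1528 0.0401] 0.0015
br [ 0.4991 -0.1514  0.079 ] 0.0016
co [ 0.4992 -0.1515  0.0677] 0.0019
fl z46 [0.56660404 0.1521572  0.046     ] [0.572116  0.1528294 0.046    ]
br z88 [ 0.49832906 -0.15032979  0.088     ] [ 0.5068047  -0.14809482  0.088     ]
co z76 [ 0.4984489  -0.15029899  0.076     ] [ 0.50637181 -0.1487015   0.076     ]
handle [(np.float64(0.0451), np.float64(-0.126)), (np.float64(0.0202), np.float64(-1.734))]
rack [0.5559 0.2012 0.04  ] [(np.float64(0.1591), np.float64(-1.341)), (np.float64(0.0597), np.float64(-2.885))]
box [ 0.4983 -0.1507  0.07  ] [(np.float64(0.1111), np.float64(-0.454)), (np.float64(0.1109), np.float64(-2.027))]
hole 60 14.638888888888888 [ 0.4983 -0.15    0.088 ] yaw mod90 0.919 0.301
hole 80 18.416666666666668 [ 0.4984 -0.15    0.088 ] yaw mod90 0.93 0.284
hole 100 22.61111111111111 [ 0.4984 -0.15    0.088 ] yaw mod90 0.914 0.287
```

View pics/m.png

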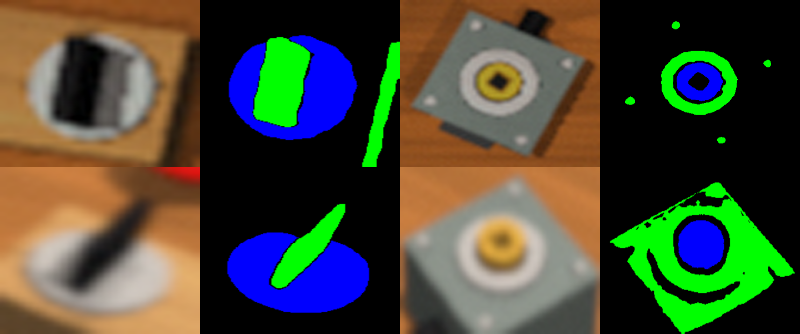

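```bash
python3 - <<'E'
from meas import *
print("top fwd",T[2][2].round(3),"scene fwd",S[2][2].round(3))
# handle edges in top view, per-row half-level crossings
im,h,o=up(T,160,198,30,30); b=res["tophd"]
y=np.arange(20*0,1)
m=cv2.morphologyEx((h[...,2]<65).astype(np.uint8),cv2.MORPH_OPEN,np.ones((5,5)))
m=(cv2.drawContours(m*0,[blob(m)],-1,1,-1))
rows=np.nonzero(m.any(1))[0]; rows=rows[18:-18]
L=[px((np.argmax(m[r])-.5,r),o) for r in rows]; R=[px((m.shape[1]-np.argmax(m[r][::-1])-.5,r),o) for r in rows]
for nm,E,z in(("L",L,.09),("R",R,.046)):
    P=np.array([onz(T,p,z) for p in E])[:,:2]; v=cv2.fitLine(P.astype(np.float32),cv2.DIST_HUBER,0,.001,.001).ravel(); print(nm,v.round(4),"yaw",np.arctan(v[1]/v[0]).round(3))
top=[onz(T,px((np.mean(np.nonzero(m[r])[0]),r),o),.09) for r in(np.nonzero(m.any(1))[0][[0,-1]])]; print("ends",np.round(top,4))
# rack edges by Canny + hough-like: fit rows of wood/tabletop transition
im,h,o=up(T,120,186,84,56); print("hsv wood",h[150,250],h[200,130],"table",h[20,250],h[320,250])
for nm,P in(("flange proj@z46 top",(T,)),):
    print([proj(c,[.5666,.1522,.046]).round(1).tolist() for c in(T,S)], [proj(c,[.4983,-.1503,.088]).round(1).tolist() for c in(T,S)])
# hole in scene
im,h,o=up(S,256,148,18,16); g=im.max(2); bg=g<130; n,l,st,ce=cv2.connectedComponentsWithStats(bg.astype(np.uint8)); print([(ce[i].round(1),px(ce[i],o).round(2),st[i,4]/36) for i in range(1,n)])
E
```

```text
top fwd [ 0.159  0.019 -0.987] scene fwd [-0.533 -0.304 -0.79 ]
L [ 0.9896 -0.1442  0.5649  0.1563] yaw -0.145
R [ 0.9917 -0.1283  0.5704  0.1471] yaw -0.129
ends [[0.5875 0.1499 0.09  ]
 [0.5422 0.1435 0.09  ]]
hsv wood [ 16 162 170] [ 17 157 174] table [ 13 201 138] [ 13 201 136]
[[173.4, 213.2], [347.8, 219.4]] [[277.3, 236.9], [265.6, 154.2]]
[(array([41.8, 79.7]), array([262.55, 160.87]), np.float64(1.1666666666666667))]
```

The masks agree with the sizes and heights to about 3 mm. The key axis is at about (0.567, 0.152) with its handle's x axis at yaw -0.137. The keyhole is at about (0.4985, -0.1505) with hole yaw about 0.92 mod 90°. The box yaw is 1.117, so the initial turn is about 0.2 rad, which is within 0 to 0.25. I'll move above the key now.

Call:
send_rows(increments=[{"gripper": -1,"linear": [0.17,-0.19,0],"delta_rot": [0,0,0.13]},{"gripper": -1,"linear": [0.17,-0.19,0],"delta_rot": [0,0,0.13]},{"gripper": -1,"linear": [0.17,-0.19,0],"delta_rot": [0,0,0.13]},{"gripper": -1,"linear": [0.345,-0.378,0],"delta_rot": [0,0,0.259]},{"gripper": -1,"linear": [0.345,-0.378,0],"delta_rot": [0,0,0.259]},{"gripper": -1,"linear": [0.345,-0.378,0],"delta_rot": [0,0,0.259]},{"gripper": -1,"linear": [0.345,-0.378,0],"delta_rot": [0,0,0.259]},{"gripper": -1,"linear": [0.345,-0.378,0],"delta_rot": [0,0,0.259]}], newtons=60)

```text
clock: 1.2
position: [0.4914, 0.234, 0.2316]
ee_rot: [0.0, 0.068, 0.998, 0.0]
contact_force: [0.5, 0.0, 1.1]
width: 0.0857
gripper_force: 0.0
```

Call:
send_rows(increments=[{"gripper": -1,"linear": [0.075,-0.081,0],"delta_rot": [0,0,0]},{"gripper": -1,"linear": [0.075,-0.081,0],"delta_rot": [0,0,0]},{"gripper": -1,"linear": [0.075,-0.081,0],"delta_rot": [0,0,0]},{"gripper": -1,"linear": [0.075,-0.081,-0.04],"delta_rot": [0,0,0]},{"gripper": -1,"linear": [0.075,-0.081,-0.08],"delta_rot": [0,0,0]},{"gripper": -1,"linear": [0.075,-0.081,-0.08],"delta_rot": [0,0,0]},{"gripper": -1,"linear": [0.075,-0.081,-0.08],"delta_rot": [0,0,0]}])

```text
clock: 1.9
position: [0.5649, 0.1551, 0.1515]
ee_rot: [-0.001, 0.068, 0.998, 0.0]
contact_force: [-0.1, -1.2, 0.3]
width: 0.0854
gripper_force: 0.0
```

Call:
send_rows(increments=[{"gripper": -1,"linear": [0.002,-0.003,-0.03],"delta_rot": [0,0,0]},{"gripper": -1,"linear": [0.002,-0.003,-0.06],"delta_rot": [0,0,0]},{"gripper": -1,"linear": [0.002,-0.003,-0.08],"delta_rot": [0,0,0]},{"gripper": -1,"linear": [0.002,-0.003,-0.09],"delta_rot": [0,0,0]},{"gripper": -1,"linear": [0.002,-0.003,-0.098],"delta_rot": [0,0,0]},{"gripper": -1,"linear": [0.002,-0.003,-0.098],"delta_rot": [0,0,0]},{"gripper": -1,"linear": [0.002,-0.003,-0.098],"delta_rot": [0,0,0]}])

```text
clock: 2.6
position: [0.5683, 0.152, 0.0546]
ee_rot: [0.001, 0.068, 0.998, 0.0]
contact_force: [0.1, 0.3, -0.3]
width: 0.0852
gripper_force: 0.0
```

```bash
python3 - <<'E'
from h import *
f=lambda im,u,v,w,h,k:cv2.resize(im[v:v+h,u:u+w],None,fx=k,fy=k,interpolation=cv2.INTER_CUBIC)
T=cam("top");S=cam("scene"); s=get_state(); print(s["position"],proj(T,s["position"]),proj(S,s["position"]))
cv2.imwrite("pics/g1.png",np.hstack([f(T[0],132,180,80,80,5),f(S[0],310,160,80,80,5)]))
E
```

```text
[0.56820515 0.15187374 0.05457177] [172.88792615 212.36625976] [348.0057611  218.02483799]
```

View pics/g1.png

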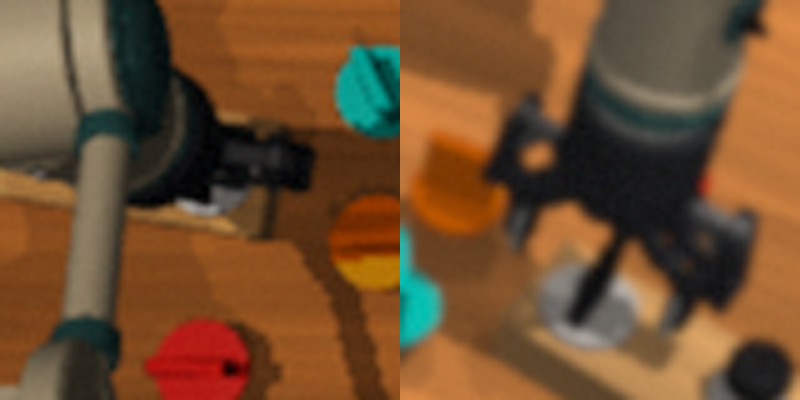

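The fingers straddle the black handle, which is at scene crop (595,280), with the tips at crop (518,240) and (675,318). They clear the orange part and the pin. Closing now.

Call:
send_rows(increments=[{"gripper": 1,"linear": [0,0,0],"delta_rot": [0,0,0]},{"gripper": 1,"linear": [0,0,0],"delta_rot": [0,0,0]},{"gripper": 1,"linear": [0,0,0],"delta_rot": [0,0,0]},{"gripper": 1,"linear": [0,0,0],"delta_rot": [0,0,0]},{"gripper": 1,"linear": [0,0,0],"delta_rot": [0,0,0]},{"gripper": 1,"linear": [0,0,0],"delta_rot": [0,0,0]},{"gripper": 1,"linear": [0,0,0],"delta_rot": [0,0,0]},{"gripper": 1,"linear": [0,0,0],"delta_rot": [0,0,0]}], newtons=40)

```text
clock: 3.5
position: [0.5674, 0.1517, 0.0534]
ee_rot: [0.0, 0.068, 0.998, 0.0]
contact_force: [0.4, 0.1, 1.3]
width: 0.0092
gripper_force: 41.3
```

Call:
send_rows(increments=[{"gripper": 1,"linear": [0,0,0],"delta_rot": [0,0,0]},{"gripper": 1,"linear": [0,0,0],"delta_rot": [0,0,0]},{"gripper": 1,"linear": [0,0,0.015],"delta_rot": [0,0,0]},{"gripper": 1,"linear": [0,0,0.04],"delta_rot": [0,0,0]},{"gripper": 1,"linear": [0,0,0.08],"delta_rot": [0,0,0]},{"gripper": 1,"linear": [0,0,0.12],"delta_rot": [0,0,0]},{"gripper": 1,"linear": [0,0,0.13],"delta_rot": [0,0,0]},{"gripper": 1,"linear": [0,0,0.13],"delta_rot": [0,0,0]}], newtons=110)

```text
clock: 4.3
position: [0.5679, 0.1518, 0.1846]
ee_rot: [0.002, 0.068, 0.998, 0.0]
contact_force: [-1.1, -0.4, -2.6]
width: 0.0086
gripper_force: 107.1
```

Call:
send_rows(increments=[{"gripper": 1,"linear": [-0.009,-0.04,0],"delta_rot": [0,0,-0.07]},{"gripper": 1,"linear": [-0.018,-0.08,0],"delta_rot": [0,0,-0.14]},{"gripper": 1,"linear": [-0.027,-0.12,0],"delta_rot": [0,0,-0.21]},{"gripper": 1,"linear": [-0.037,-0.16,0],"delta_rot": [0,0,-0.28]},{"gripper": 1,"linear": [-0.046,-0.2,0],"delta_rot": [0,0,-0.35]},{"gripper": 1,"linear": [-0.055,-0.24,0],"delta_rot": [0,0,-0.42]},{"gripper": 1,"linear": [-0.064,-0.28,0],"delta_rot": [0,0,-0.48]},{"gripper": 1,"linear": [-0.069,-0.302,0],"delta_rot": [0,0,-0.514]}])

```text
clock: 5.1
position: [0.4957, -0.1525, 0.1804]
ee_rot: [-0.003, 0.322, 0.947, -0.0]
contact_force: [1.1, 0.2, -2.7]
width: 0.0091
gripper_force: 107.6
```

Call:
send_rows(increments=[{"gripper": 1,"linear": [0,0,0],"delta_rot": [0,0,0]},{"gripper": 1,"linear": [0,0,-0.01],"delta_rot": [0,0,0]},{"gripper": 1,"linear": [0,0,-0.02],"delta_rot": [0,0,0]},{"gripper": 1,"linear": [0,0,-0.03],"delta_rot": [0,0,0]},{"gripper": 1,"linear": [0,0,-0.03],"delta_rot": [0,0,0]},{"gripper": 1,"linear": [0,0,-0.03],"delta_rot": [0,0,0]}])

```text
clock: 5.7
position: [0.4981, -0.1495, 0.1527]
ee_rot: [-0.001, 0.319, 0.948, 0.0]
contact_force: [-0.0, -0.1, -1.0]
width: 0.0084
gripper_force: 107.6
```

```bash
python3 - <<'E'
from h import *
f=lambda im,u,v,w,h,k:cv2.resize(im[v:v+h,u:u+w],None,fx=k,fy=k,interpolation=cv2.INTER_CUBIC)
T=cam("top");S=cam("scene"); s=get_state(); p=s["position"]; print(p,s["ee_rot"],s["contact_force"],s["moment"])
for dz in(-.0434,-.0134,-.0074): print(dz,proj(T,p+[0,0,dz]),proj(S,p+[0,0,dz]))
cv2.imwrite("pics/g2.png",np.hstack([f(T[0],248,200,66,66,6),f(S[0],230,120,66,66,6)]))
E
```

```text
[ 0.49870103 -0.15003571  0.15361325] [4.25234084e-04 3.19287214e-01 9.47657899e-01 1.25926465e-05] [ 0.38138025  0.24181223 -1.17211093] [0.03689853 0.05160841 0.0335726 ]
-0.0434 [277.48503859 236.41697145] [265.70367378 149.20384861]
-0.0134 [277.90661963 235.89720423] [265.89597067 142.01244434]
-0.0074 [277.99386468 235.78963981] [265.93533655 140.54026243]
```

View pics/g2.png

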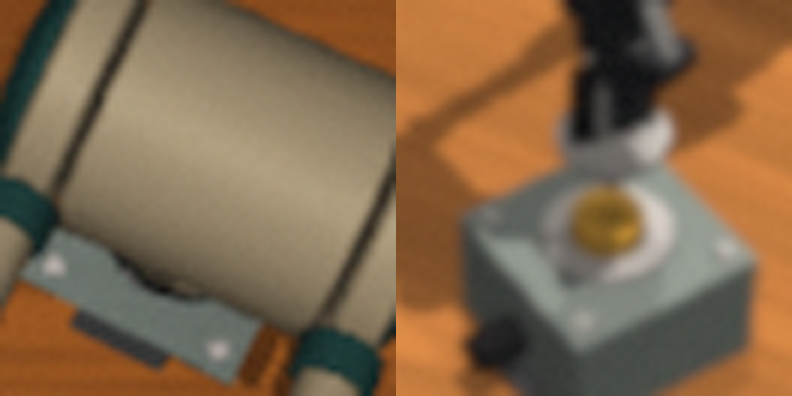

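The shank hangs above the barrel. In the scene crop the foot is at about (605,175) against a predicted (610,175), and the hole is at (607,213). That is well inside the chamfer capture of about 4.5 mm, so I'll lower gently.

Call:
send_rows(increments=[{"gripper": 1,"linear": [0,-0.0005,-0.01],"delta_rot": [0,0,0]},{"gripper": 1,"linear": [0,-0.0005,-0.018],"delta_rot": [0,0,0]},{"gripper": 1,"linear": [0,-0.0005,-0.022],"delta_rot": [0,0,0]},{"gripper": 1,"linear": [0,-0.0005,-0.025],"delta_rot": [0,0,0]},{"gripper": 1,"linear": [0,-0.0005,-0.028],"delta_rot": [0,0,0]},{"gripper": 1,"linear": [0,-0.0005,-0.028],"delta_rot": [0,0,0]}])

```text
clock: 6.4
position: [0.4981, -0.1508, 0.1249]
ee_rot: [-0.0, 0.32, 0.948, 0.0]
contact_force: [-0.3, 0.2, -1.7]
width: 0.0084
gripper_force: 107.8
```

Call:
send_rows(increments=[{"gripper": 1,"linear": [0,0,-0.003],"delta_rot": [0,0,0]},{"gripper": 1,"linear": [0,0,-0.006],"delta_rot": [0,0,0]},{"gripper": 1,"linear": [0,0,-0.009],"delta_rot": [0,0,0]},{"gripper": 1,"linear": [0,0,-0.012],"delta_rot": [0,0,0]},{"gripper": 1,"linear": [0,0,-0.012],"delta_rot": [0,0,0]}])

```text
clock: 6.9
position: [0.4982, -0.1508, 0.1129]
ee_rot: [-0.0, 0.32, 0.948, 0.0]
contact_force: [0.7, -0.4, -2.5]
width: 0.0085
gripper_force: 107.8
```

Call:
send_rows(increments=[{"gripper": 1,"linear": [0,0,-0.003],"delta_rot": [0,0,0]},{"gripper": 1,"linear": [0,0,-0.006],"delta_rot": [0,0,0]},{"gripper": 1,"linear": [0,0,-0.008],"delta_rot": [0,0,0]},{"gripper": 1,"linear": [0,0,-0.009],"delta_rot": [0,0,0]},{"gripper": 1,"linear": [0,0,-0.009],"delta_rot": [0,0,0]}])

```text
clock: 7.4
position: [0.4982, -0.1508, 0.1041]
ee_rot: [-0.0, 0.32, 0.948, 0.0]
contact_force: [0.8, 0.2, -0.8]
width: 0.0088
gripper_force: 107.8
```

Call:
send_rows(increments=[{"gripper": 1,"linear": [0,0,-0.001],"delta_rot": [0,0,0]},{"gripper": 1,"linear": [0,0,-0.001],"delta_rot": [0,0,0]},{"gripper": 1,"linear": [0,0,-0.001],"delta_rot": [0,0,0]}])

```text
clock: 7.7
position: [0.4982, -0.1508, 0.1033]
ee_rot: [0.0, 0.32, 0.948, 0.0]
contact_force: [-0.1, -0.7, -2.7]
width: 0.0087
gripper_force: 107.8
```

Call:
send_rows(increments=[{"gripper": 1,"linear": [0,0,-0.001],"delta_rot": [0,0,0]},{"gripper": 1,"linear": [0,0,-0.001],"delta_rot": [0,0,0]},{"gripper": 1,"linear": [0,0,-0.001],"delta_rot": [0,0,0]}])

```text
clock: 8.0
position: [0.4982, -0.1508, 0.1023]
ee_rot: [-0.0, 0.32, 0.948, 0.0]
contact_force: [-0.5, -0.5, -2.0]
width: 0.0086
gripper_force: 107.8
```

Call:
send_rows(increments=[{"gripper": 1,"linear": [0,0,-0.0007],"delta_rot": [0,0,0]},{"gripper": 1,"linear": [0,0,-0.0007],"delta_rot": [0,0,0]},{"gripper": 1,"linear": [0,0,-0.0007],"delta_rot": [0,0,0]}])

```text
clock: 8.3
position: [0.4982, -0.1508, 0.1016]
ee_rot: [-0.0, 0.32, 0.948, 0.0]
contact_force: [-0.2, -0.3, -0.7]
width: 0.0088
gripper_force: 107.8
```

Call:
send_rows(increments=[{"gripper": 1,"linear": [0,0,-0.0005],"delta_rot": [0,0,0]},{"gripper": 1,"linear": [0,0,-0.0005],"delta_rot": [0,0,0]},{"gripper": 1,"linear": [0,0,-0.0005],"delta_rot": [0,0,0]}])

```text
clock: 8.6
position: [0.4984, -0.1509, 0.1015]
ee_rot: [0.0, 0.32, 0.948, 0.0]
contact_force: [-1.0, 0.3, 2.0]
width: 0.0089
gripper_force: 108.0
```

Call:
send_rows(increments=[{"gripper": 1,"linear": [0,0,-0.0005],"delta_rot": [0,0,0]},{"gripper": 1,"linear": [0,0,-0.0005],"delta_rot": [0,0,0]},{"gripper": 1,"linear": [0,0,-0.0005],"delta_rot": [0,0,0]}])

```text
clock: 8.9
position: [0.4984, -0.1509, 0.1009]
ee_rot: [0.0, 0.32, 0.948, 0.0]
contact_force: [-0.3, 0.8, 3.9]
width: 0.0088
gripper_force: 108.2
```

Contact came at TCP z 0.1014, as predicted for fully seated. I'll ease off slightly and turn clockwise.

Call:
send_rows(increments=[{"gripper": 1,"linear": [0,0,0.0004],"delta_rot": [0,0,0]},{"gripper": 1,"linear": [0,0,0.0004],"delta_rot": [0,0,-0.1]},{"gripper": 1,"linear": [0,0,0.0004],"delta_rot": [0,0,-0.2]},{"gripper": 1,"linear": [0,0,0.0004],"delta_rot": [0,0,-0.3]},{"gripper": 1,"linear": [0,0,0.0004],"delta_rot": [0,0,-0.4]},{"gripper": 1,"linear": [0,0,0.0004],"delta_rot": [0,0,-0.5]},{"gripper": 1,"linear": [0,0,0.0004],"delta_rot": [0,0,-0.5]},{"gripper": 1,"linear": [0,0,0.0004],"delta_rot": [0,0,-0.5]}])

```text
clock: 9.7
position: [0.4987, -0.1509, 0.1012]
ee_rot: [0.001, 0.543, 0.839, 0.0]
contact_force: [-0.8, 0.5, 3.6]
width: 0.0089
gripper_force: 108.6
```

```bash
cat > st.py <<'E'
from h import *
s=get_state(); q=s["ee_rot"]; print(s["clock"],s["position"].round(4),"toolY",(2*np.arctan2(q[2],q[1])-np.pi/2).round(3),s["contact_force"].round(2),s["moment"].round(3),s["gripper_force"],s["width"],s["qpos"].round(3))
E
python3 st.py
```

```text
9.7 [ 0.4987 -0.1509  0.1012] toolY 0.422 [-0.82  0.55  3.63] [ 0.079  0.096 -0.032] 108.63192915916443 0.008853426931230259 [-0.428  0.304  1.817  0.     1.019 -0.85 ]
```

Call:
send_rows(increments=[{"gripper": 1,"linear": [0,0,0],"delta_rot": [0,0,-0.1]},{"gripper": 1,"linear": [0,0,0],"delta_rot": [0,0,-0.2]},{"gripper": 1,"linear": [0,0,0],"delta_rot": [0,0,-0.3]},{"gripper": 1,"linear": [0,0,0],"delta_rot": [0,0,-0.4]},{"gripper": 1,"linear": [0,0,0],"delta_rot": [0,0,-0.5]},{"gripper": 1,"linear": [0,0,0],"delta_rot": [0,0,-0.55]},{"gripper": 1,"linear": [0,0,0],"delta_rot": [0,0,-0.55]}])

```text
clock: 10.4
position: [0.4985, -0.151, 0.1011]
ee_rot: [0.0, 0.751, 0.66, 0.0]
contact_force: [0.8, 0.3, 3.5]
width: 0.0088
gripper_force: 108.6
```

```bash
python3 st.py
```

```text
10.4 [ 0.4985 -0.151   0.1011] toolY -0.128 [0.75 0.31 3.46] [ 0.062  0.047 -0.01 ] 108.63313436508179 0.008846289443227547 [-0.428  0.304  1.817 -0.     1.019 -0.299]
```

Call:
send_rows(increments=[{"gripper": 1,"linear": [0,0,0],"delta_rot": [0,0,-0.04]},{"gripper": 1,"linear": [0,0,0],"delta_rot": [0,0,-0.08]},{"gripper": 1,"linear": [0,0,0],"delta_rot": [0,0,-0.08]}])

```text
clock: 10.7
position: [0.4985, -0.151, 0.1011]
ee_rot: [0.0, 0.777, 0.63, 0.0]
contact_force: [-0.5, 1.0, 5.3]
width: 0.0087
gripper_force: 108.6
```

```bash
python3 st.py
```

```text
10.7 [ 0.4985 -0.151   0.1011] toolY -0.208 [-0.53  1.01  5.31] [0.013 0.089 0.017] 108.63485455513 0.008701153507780343 [-0.428  0.304  1.817 -0.     1.019 -0.22 ]
```

Call:
send_rows(increments=[{"gripper": 1,"linear": [0,0,0],"delta_rot": [0,0,-0.03]},{"gripper": 1,"linear": [0,0,0],"delta_rot": [0,0,-0.06]},{"gripper": 1,"linear": [0,0,0],"delta_rot": [0,0,-0.06]}])

```text
clock: 11.0
position: [0.4984, -0.1509, 0.1011]
ee_rot: [0.0, 0.795, 0.606, 0.0]
contact_force: [0.0, -0.7, 3.7]
width: 0.0087
gripper_force: 108.6
```

```bash
python3 st.py
```

```text
11.0 [ 0.4984 -0.1509  0.1011] toolY -0.268 [ 0.   -0.7   3.72] [-0.016  0.103 -0.007] 108.63441824913025 0.008661819978314141 [-0.428  0.304  1.817 -0.     1.019 -0.16 ]
```

Call:
send_rows(increments=[{"gripper": 1,"linear": [0,0,0],"delta_rot": [0,0,-0.025]},{"gripper": 1,"linear": [0,0,0],"delta_rot": [0,0,-0.05]},{"gripper": 1,"linear": [0,0,0],"delta_rot": [0,0,-0.05]}])

```text
clock: 11.3
position: [0.4984, -0.1509, 0.1011]
ee_rot: [0.0, 0.811, 0.585, 0.0]
contact_force: [-0.3, 0.1, 4.2]
width: 0.0089
gripper_force: 108.6
```

```bash
python3 st.py
```

```text
11.3 [ 0.4984 -0.1509  0.1011] toolY -0.32 [-0.28  0.09  4.22] [-0.009  0.032  0.032] 108.63387107849121 0.008906642705922029 [-0.428  0.305  1.817 -0.     1.019 -0.107]
```

Call:
send_rows(increments=[{"gripper": 1,"linear": [0,0,0],"delta_rot": [0,0,-0.02]},{"gripper": 1,"linear": [0,0,0],"delta_rot": [0,0,-0.04]},{"gripper": 1,"linear": [0,0,0],"delta_rot": [0,0,-0.04]}])

```text
clock: 11.6
position: [0.4984, -0.1509, 0.1011]
ee_rot: [0.0, 0.822, 0.569, 0.0]
contact_force: [-0.0, -0.6, 3.5]
width: 0.009
gripper_force: 108.6
```

```bash
python3 st.py
```

```text
11.6 [ 0.4984 -0.1509  0.1011] toolY -0.361 [-0.04 -0.58  3.54] [-0.039 -0.015 -0.032] 108.63172888755798 0.008975687303136299 [-0.428  0.305  1.817 -0.     1.019 -0.067]
```

Call:
send_rows(increments=[{"gripper": 1,"linear": [0,0,0],"delta_rot": [0,0,-0.025]},{"gripper": 1,"linear": [0,0,0],"delta_rot": [0,0,-0.05]},{"gripper": 1,"linear": [0,0,0],"delta_rot": [0,0,-0.05]}])

```text
clock: 11.9
position: [0.4983, -0.1509, 0.1011]
ee_rot: [0.0, 0.836, 0.548, 0.0]
contact_force: [0.1, 0.5, 4.3]
width: 0.0089
gripper_force: 108.7
```

```bash
cat >> st.py <<'E'
f=lambda im,u,v,w,h,k:cv2.resize(im[v:v+h,u:u+w],None,fx=k,fy=k,interpolation=cv2.INTER_CUBIC)
import sys
if len(sys.argv)>1: cv2.imwrite(sys.argv[1],np.hstack([f(cam("scene")[0],225,115,80,80,5),f(cam("top")[0],238,195,80,80,5)]))
E
python3 st.py pics/g3.png
```

```text
11.9 [ 0.4983 -0.1509  0.1011] toolY -0.41 [0.07 0.52 4.32] [-0.06  -0.02   0.281] 108.6503255367279 0.008917116742024339 [-0.428  0.304  1.817 -0.     1.019 -0.017]
```

View pics/g3.png

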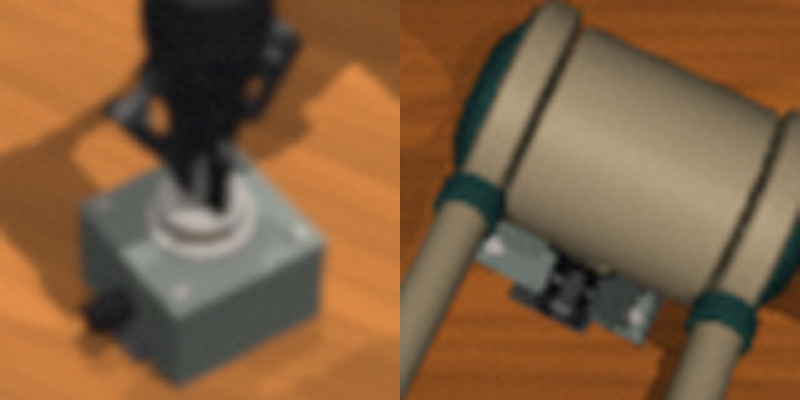

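The picture shows the flange seated on the barrel, with a sliver of brass visible below it at crop (205,232), so the barrel is still up. The moment has risen to 0.28 N m, which suggests the stop. I'll confirm with a bit more turn.

Call:
send_rows(increments=[{"gripper": 1,"linear": [0,0,0],"delta_rot": [0,0,-0.02]},{"gripper": 1,"linear": [0,0,0],"delta_rot": [0,0,-0.02]},{"gripper": 1,"linear": [0,0,0],"delta_rot": [0,0,-0.02]}])

```text
clock: 12.3
position: [0.4983, -0.1509, 0.1011]
ee_rot: [0.0, 0.842, 0.54, 0.0]
contact_force: [-0.3, 0.4, 4.7]
width: 0.0088
gripper_force: 108.7
```

```bash
python3 st.py
```

```text
12.3 [ 0.4983 -0.1509  0.1011] toolY -0.43 [-0.34  0.36  4.67] [-0.106 -0.097  0.388] 108.68379950523376 0.008814387797904288 [-0.428  0.305  1.817 -0.     1.019  0.002]
```

The moment rises stiffly to 0.39 N m against 0.08 friction, so the end stop is confirmed with the barrel up. Pressing down next.

Call:
send_rows(increments=[{"gripper": 1,"linear": [0,0,-0.0015],"delta_rot": [0,0,0]},{"gripper": 1,"linear": [0,0,-0.003],"delta_rot": [0,0,0]},{"gripper": 1,"linear": [0,0,-0.0045],"delta_rot": [0,0,0]},{"gripper": 1,"linear": [0,0,-0.006],"delta_rot": [0,0,0]},{"gripper": 1,"linear": [0,0,-0.0075],"delta_rot": [0,0,0]},{"gripper": 1,"linear": [0,0,-0.009],"delta_rot": [0,0,0]},{"gripper": 1,"linear": [0,0,-0.01],"delta_rot": [0,0,0]},{"gripper": 1,"linear": [0,0,-0.01],"delta_rot": [0,0,0]}])

```text
clock: 13.1
position: [0.4983, -0.1509, 0.0911]
ee_rot: [0.0, 0.842, 0.54, 0.0]
contact_force: [0.2, -1.0, 6.9]
width: 0.0086
gripper_force: 108.8
```

```bash
python3 st.py
```

```text
13.1 [ 0.4983 -0.1509  0.0911] toolY -0.43 [ 0.18 -1.01  6.94] [-0.048 -0.02   0.428] 108.83281946182251 0.008556785220824278 [-0.428  0.316  1.83  -0.     0.995  0.002]
```

Spring force is as expected (about 8.5 N less the key's weight). Creeping onto the collar.

Call:
send_rows(increments=[{"gripper": 1,"linear": [0,0,-0.0005],"delta_rot": [0,0,0]},{"gripper": 1,"linear": [0,0,-0.001],"delta_rot": [0,0,0]},{"gripper": 1,"linear": [0,0,-0.0015],"delta_rot": [0,0,0]},{"gripper": 1,"linear": [0,0,-0.0018],"delta_rot": [0,0,0]},{"gripper": 1,"linear": [0,0,-0.0018],"delta_rot": [0,0,0]}])

```text
clock: 13.6
position: [0.4983, -0.1509, 0.0895]
ee_rot: [0.0, 0.842, 0.54, 0.0]
contact_force: [0.1, -0.6, 8.4]
width: 0.0085
gripper_force: 109.5
```

Call:
send_rows(increments=[{"gripper": 1,"linear": [0,0,-0.0003],"delta_rot": [0,0,0]},{"gripper": 1,"linear": [0,0,-0.0005],"delta_rot": [0,0,0]},{"gripper": 1,"linear": [0,0,-0.0005],"delta_rot": [0,0,0]},{"gripper": 1,"linear": [0,0,-0.0005],"delta_rot": [0,0,0]}])

```text
clock: 14.0
position: [0.4984, -0.1509, 0.0895]
ee_rot: [0.0, 0.842, 0.54, 0.0]
contact_force: [-1.3, 1.3, 9.8]
width: 0.0092
gripper_force: 109.8
```

Call:
send_rows(increments=[{"gripper": 1,"linear": [0,0,-0.0005],"delta_rot": [0,0,0]},{"gripper": 1,"linear": [0,0,-0.001],"delta_rot": [0,0,0]},{"gripper": 1,"linear": [0,0,-0.001],"delta_rot": [0,0,0]},{"gripper": 1,"linear": [0,0,-0.001],"delta_rot": [0,0,0]}])

```text
clock: 14.4
position: [0.4984, -0.1509, 0.0895]
ee_rot: [0.001, 0.842, 0.54, 0.0]
contact_force: [-2.9, 0.4, 16.6]
width: 0.0086
gripper_force: 110.7
```

Call:
send_rows(increments=[{"gripper": 1,"linear": [0,0,-0.0005],"delta_rot": [0,0,0]},{"gripper": 1,"linear": [0,0,-0.001],"delta_rot": [0,0,0]},{"gripper": 1,"linear": [0,0,-0.001],"delta_rot": [0,0,0]},{"gripper": 1,"linear": [0,0,-0.001],"delta_rot": [0,0,0]}])

```text
clock: 14.8
position: [0.4984, -0.1509, 0.0894]
ee_rot: [0.001, 0.842, 0.54, 0.0]
contact_force: [-5.1, 2.0, 23.4]
width: 0.0087
gripper_force: 111.7
```

Call:
send_rows(increments=[{"gripper": 1,"linear": [0,0,-0.0005],"delta_rot": [0,0,0]},{"gripper": 1,"linear": [0,0,-0.0008],"delta_rot": [0,0,0]},{"gripper": 1,"linear": [0,0,-0.0008],"delta_rot": [0,0,0]},{"gripper": 1,"linear": [0,0,-0.0008],"delta_rot": [0,0,0]},{"gripper": 1,"linear": [0,0,-0.0008],"delta_rot": [0,0,0]}])

```text
clock: 15.3
position: [0.4984, -0.1509, 0.0894]
ee_rot: [0.001, 0.842, 0.54, 0.0]
contact_force: [-5.7, 1.6, 29.1]
width: 0.0087
gripper_force: 112.6
```

```bash
python3 st.py pics/g4.png; python3 st.py
```

```text
15.3 [ 0.4984 -0.1509  0.0894] toolY -0.43 [-5.75  1.6  29.08] [0.405 1.027 0.436] 112.56524562835693 0.008742103482176165 [-0.428  0.317  1.834 -0.     0.989  0.002]
15.4 [ 0.4984 -0.1509  0.0895] toolY -0.43 [-5.69  2.32 28.98] [0.431 1.056 0.418] 112.56675481796265 0.008451902536915624 [-0.428  0.317  1.834 -0.     0.989  0.002]
```

View pics/g4.png

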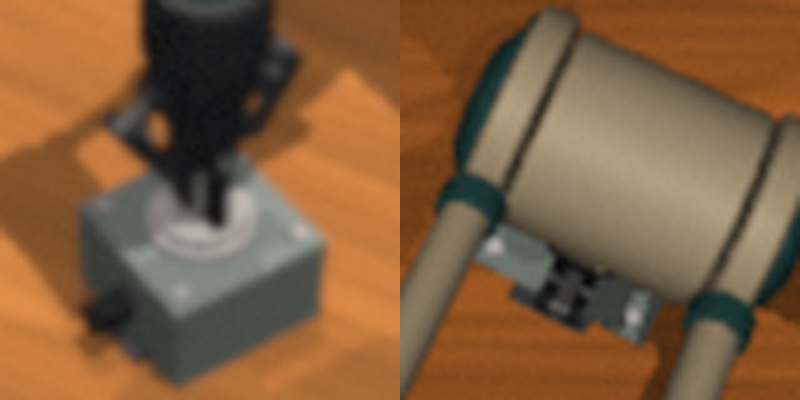

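The flange now lies on the collar at crop (203,225) with no brass visible. The push holds steady at 29 N and the turn is still held against its stop. Handing in.

```bash
python3 -c "
from rig import sign_off
print(sign_off())"
```

```text
the job is handed in; nothing more can be done
None
```

I put the key fully into the barrel, turned it clockwise to the end stop while the barrel was up, pressed it onto the collar and handed in with it held there at about 29 N; no verdict came back.

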